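# Cover the hardware canisters before sanding

## Robot

A 7-joint arm with a two-finger parallel gripper is mounted at the origin on the work surface. World frame = base frame: x ahead of the robot, y to its left, z up, the work surface at z = 0. Lengths are in m, angles in rad, forces in N, time in s.
With the tool pointing down it reaches from about 0.425 to 0.875 m from the base axis. Payload 4.7 kg.
Tool frame: the origin (TCP) lies on the centre line of the jaws, within the pads' length; the fingertips stand 19 mm ahead of it and the grasp point (between the pads) is the TCP; x points along the fingers, z is the direction in which the jaws open and shut, and the axes are right-handed (so a half turn about x gives the same grasp; the last joint's range is limited). The gripper opens to 87 mm and grips with 3 to 60 N. Pads are 19 mm wide; open, the fingers measure 117 mm over their backs; the gripper's body (75 mm by 190 mm) begins 51 mm behind the grasp point.
Start: joints at [-1.324, 0.321, -0.07, 1.45, 0.023, 1.371, -0.057], TCP at [0.15, 0.632, 0.242] pointing down, gripper open.
Joint ranges: [-2.86, 2.86], [-0.3, 2.09], [-1.38, 1.24], [0.06, 2.45], [-1.56, 4.7], [0.09, 2.05], [-2.69, 2.69]. Speed limits (rad/s): [2.57, 2.57, 3.14, 3.14, 3.14, 3.14, 3.14].

## Interface

Orientations are given as a rotation vector (axis times angle).
In Python, from bench import get_state, get_image, camera_info, close_job gives the robot as it stands.
- The arm moves only by the tool jog_arm, never from a script. Its argument "targets" is a list of rows, each a list of 7 numbers: the turn, a rotation vector about the tool's x, y, z in degrees, then the shift along the tool's x, y, z in cm, then the finger opening in cm, from 0 to 8.7. In form: [[wx, wy, wz, tx, ty, tz, jaw], ...]. A call has 1 to 10 rows; each row shifts and turns the commanded pose from where the row before left it, along the tool's axes as they then stand; what a row does not reach is not made up. A row lasts 1/8 s, in which the tool goes at most 62.5 mm and 10.7 degrees, less where a joint would pass 70% of its speed; a pose out of reach is approached as far as the arm can. A call is refused whole if a number of a shift passes 6.25 or a number of a turn 10.7, either way. A call with a gripper value outside its range is refused whole. The fingers move at their own pace and stop on an object; "squeeze" is the grip in N (left out, the last holds). Time passes only in rows, so rows that do not move let the fingers close. It gives the time, the measured TCP pose, the force and the opening at its end, in the units of the state.
- get_state(): the state, without advancing time (a new reading comes with each control period).
- get_image(name): name is "scene" or "top" or "wrist"; returns (picture, depth): 400x640x3 uint8, red, green, blue; 400x640 float32, m along the optical axis (not along the pixel's ray), 0 where there is no reading.
- camera_info(name): a dict with "intrinsics" (3x3 intrinsics, pixels), "world_from_camera" (4x4, takes a point from camera to world coordinates); the wrist camera has in their place "mount" (4x4, takes a point from camera to tool coordinates, whose origin is the TCP and whose axes are the tool frame's). Camera axes: x right, y up, looking along -z (the intrinsics and any distortion apply to the point x, -y, -z); pixel columns grow to the right and rows downward; lengths in m; the calibration is good to about 2 mm. A picture is of the moment at which its call begins: read the wrist's pose just before it. camera_info takes no time and is no camera call.
- close_job(): hands the job in, once; it reports no verdict.
The state is a dict: "time": time; "joint_positions": joint angles; "qd": joint speeds; "joint_torque": joint torques, N m; "position": TCP position; "tool_rot": TCP orientation; "ft_force": force on the tool from outside, world axes, zero at the start; "torque": the same for the moment, N m; "grip_width": opening from 0.0 (shut) to 1.0 (fully open).
Only numpy, scipy, OpenCV 4.12 (cv2) and the standard library are available. Lean on these libraries where they do the work, as an engineer would, in place of code of your own. Each camera call takes 0.05 s, during which the arm holds its last target.

## Task

Sanding is about to start, so cover the three open steel canisters against the dust: carry each loose lid onto the canister it fits and leave it seated flat on the rim with its knob up. One of the four lids fits none of them; leave that one lying where it is, and leave the canisters standing where they are.

Things in the scene. Friction and masses are not known exactly. Their poses are not given: they have to be found in the camera images.
- canister_small: the small of three open round steel canisters with a few screws on the bottom, standing loose on the bench: outer diameter 42 mm, height 45 mm, wall 3 mm, open mouth 36 mm across at the top. Origin: centre of the underside; z up. It weighs 0.2 to 1.1 kg and can be pushed over the bench.
- canister_medium: the medium of three open round steel canisters with a few screws on the bottom, standing loose on the bench: outer diameter 60 mm, height 55 mm, wall 3 mm, open mouth 54 mm across at the top. Origin: centre of the underside; z up. It weighs 0.2 to 1.1 kg and can be pushed over the bench.
- canister_large: the large of three open round steel canisters with a few screws on the bottom, standing loose on the bench: outer diameter 96 mm, height 65 mm, wall 3 mm, open mouth 90 mm across at the top. Origin: centre of the underside; z up. It weighs 0.2 to 1.1 kg and can be pushed over the bench.
- lid_small: small loose lid: disc diameter 52 mm, plug diameter 22 mm; fits the small canister (disc on rim, plug inside with 7 mm play all round; origin then 40 mm above the canister's). Plywood disc 5 mm thick, a 5 mm thick plug under it, upright dark wooden knob 24 mm across on top; lies plug down. Origin: centre of the plug's underside, z up; disc z 5 to 10 mm, knob z 10 to 36 mm.
- lid_medium: medium loose lid: disc diameter 70 mm, plug diameter 40 mm; fits the medium canister (disc on rim, plug inside with 7 mm play all round; origin then 50 mm above the canister's). Plywood disc 5 mm thick, a 5 mm thick plug under it, upright dark wooden knob 24 mm across on top; lies plug down. Origin: centre of the plug's underside, z up; disc z 5 to 10 mm, knob z 10 to 36 mm.
- lid_large: large loose lid: disc diameter 106 mm, plug diameter 76 mm; fits the large canister (disc on rim, plug inside with 7 mm play all round; origin then 60 mm above the canister's). Plywood disc 5 mm thick, a 5 mm thick plug under it, upright dark wooden knob 24 mm across on top; lies plug down. Origin: centre of the plug's underside, z up; disc z 5 to 10 mm, knob z 10 to 36 mm.
- lid_odd: the odd lid, second largest of the four: disc diameter 88 mm, plug diameter 58 mm; it fits none of the canisters and stays where it is. Plywood disc 5 mm thick, a 5 mm thick plug under it, upright dark wooden knob 24 mm across on top; lies plug down. Origin: centre of the plug's underside, z up; disc z 5 to 10 mm, knob z 10 to 36 mm.
There are look-alikes about, which are no part of the job. Leave any orange look-alike of the canister_large alone.

How it is judged:
By the outcome, as a careful person would: the job done as asked, in the order asked, and still so for the second after the job is handed in, with the robot touching nothing.
It also fails if it takes over 88 s, if anything falls off the work surface, if the arm or the gripper's body presses on something with over 40 N, if the wrist force passes 120 N, or if a joint passes its speed limit or range.

## Working session

There is one attempt and no reset: what is moved stays moved. The work goes in short steps, Python scripts to look and compute and a tool call to move; the robot and the scene stay as the last step left them, time stands still between calls to the robot, and variables do not carry over. Pictures are saved under pics/ and viewed, and the job is handed in when it is done.

Besides the shell and the picture viewer there is one more tool, called after "Request:" in YAML: its name, and indented under it one key for each argument. jog_arm: Moves the arm, as the interface text tells. Its arguments: {"type":"object","properties":{"targets":{"type":"array"},"squeeze":{"type":"number"}},"required":["targets"]}

```bash
mkdir -p pics
python3 - <<'E'
from bench import *
import cv2,numpy as np
s=get_state();print(s)
for n in ["scene","top","wrist"]:
    c=camera_info(n);print(n,c)
    im,d=get_image(n);np.savez(f"{n}0.npz",im=im,d=d);cv2.imwrite(f"pics/{n}0.png",im[:,:,::-1])
E
```

```text
{'time': 0.0, 'joint_positions': array([-1.3238881 ,  0.32180728, -0.07004433,  1.4516634 ,  0.02265229,
        1.37080914, -0.05694545]), 'qd': array([-5.19466427e-04, -5.92582321e-04, -1.40555190e-03, -9.18774988e-05,
       -5.66326110e-04, -6.69036072e-04,  1.99122452e-04]), 'joint_torque': array([-1.41976589e-04, -4.91280019e+01, -4.04051598e-01, -3.12529886e+01,
       -6.39930367e-02,  4.35029995e-02,  1.57211844e-04]), 'position': array([0.14993191, 0.63194163, 0.24047722]), 'tool_rot': array([-1.03727034,  1.31181261,  1.0350935 ]), 'ft_force': array([ 0.06207086, -0.28926219,  0.23173082]), 'torque': array([-0.03600543,  0.01926861,  0.02151499]), 'grip_width': 0.9999614522234591}
scene {'intrinsics': array([[410.63143959,   0.        , 313.8302634 ],
       [  0.        , 410.63143959, 201.57873042],
       [  0.        ,   0.        ,   1.        ]]), 'world_from_camera': array([[ 0.16568936, -0.69340284,  0.70124143,  1.16597155],
       [ 0.98617652,  0.11772776, -0.11660206, -0.05626938],
       [-0.00170338,  0.71086755,  0.70332384,  0.65267595],
       [ 0.        
[... 311 characters left out ...]
9995541 ,  0.00789346, -0.02879736,  0.03020051],
       [-0.02853944,  0.03104289,  0.99911052,  1.02737444],
       [ 0.        ,  0.        ,  0.        ,  1.        ]])}
wrist {'intrinsics': array([[319.2679841 ,   0.        , 319.04063795],
       [  0.        , 319.2679841 , 192.76502548],
       [  0.        ,   0.        ,   1.        ]]), 'mount': array([[ 6.51376149e-05,  2.47098859e-01, -9.68990273e-01,
        -1.43720416e-01],
       [-8.82052784e-04,  9.68989913e-01,  2.47098707e-01,
         6.70668668e-02],
       [ 9.99999609e-01,  8.38605147e-04,  2.81071928e-04,
        -6.76403559e-04],
       [ 0.00000000e+00,  0.00000000e+00,  0.00000000e+00,
         1.00000000e+00]])}
```

View pics/top0.png

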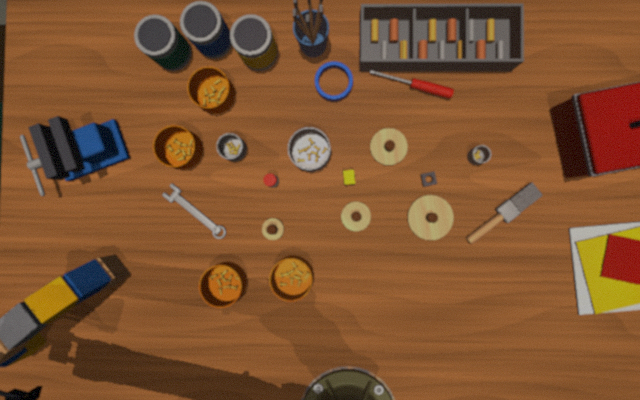

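View pics/scene0.png

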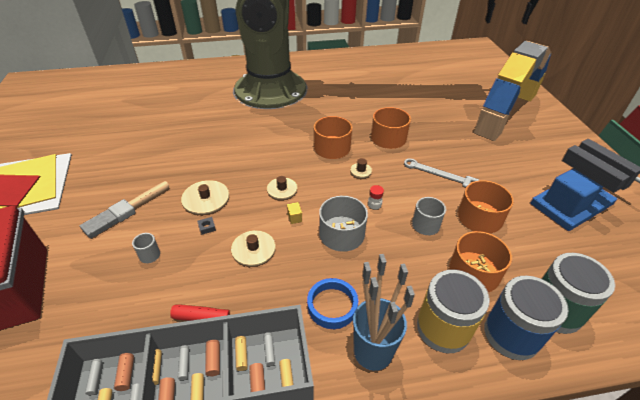

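```bash
cat > h.py <<'E'
import numpy as np,cv2
from bench import camera_info
def cloud(n,d,W=None):
    c=camera_info(n);K=c["intrinsics"];T=c["world_from_camera"] if W is None else W
    v,u=np.mgrid[:d.shape[0],:d.shape[1]]
    P=np.stack([(u-K[0,2])/K[0,0]*d,-(v-K[1,2])/K[1,1]*d,-d,np.ones_like(d)],-1)@T.T
    return P[...,:3]
E
python3 - <<'E'
from h import *
z=np.load("top0.npz");im=z["im"];d=z["d"];P=cloud("top",d)
print("table z",np.median(P[180:260,280:420,2]), P[240,330],P[250,150])
H=P[...,2].copy();H[d==0]=0
hm=np.clip(H/0.3*255,0,255).astype(np.uint8)
cv2.imwrite("pics/h0.png",cv2.applyColorMap(hm,cv2.COLORMAP_JET))
def circ(u,v,r,lo,hi,name,ref=None):
    sl=(slice(v-r,v+r+1),slice(u-r,u+r+1));p=P[sl].reshape(-1,3);m=(p[:,2]>lo)&(p[:,2]<hi);q=p[m][:,:2].astype(np.float32)
    c,R=cv2.minEnclosingCircle(q);print(name,len(q),"encl",np.round(c,4),"D",round(2*R,4),"mean",q.mean(0).round(4),"medz",np.median(p[m][:,2]).round(4),"max",p[:,2].max().round(3))
circ(480,155,17,.035,.06,"can_s");circ(231,147,20,.045,.07,"can_m");circ(310,149,27,.055,.08,"can_l")
for n,u,v,r in [("s",273,229,15),("m",356,216,20),("odd",389,146,24),("L",431,217,28)]:
    circ(u,v,r,.004,.018,"lid_"+n); circ(u,v,10,.026,.05,"knob_"+n)
for n,(u,v) in dict(cans=(161,42),blue=(205,28),yel=(253,42),jar=(311,32),bin=(440,35),or1=(211,90),or2=(177,147),or3=(222,285),or4=(292,278),vise=(80,148),blk=(60,300),red=(620,120)).items():
    p=P[max(v-25,0):v+25,max(u-25,0):u+25].reshape(-1,3);print(n,P[v,u].round(3),"zmax",p[:,2].max().round(3))
E
```

```text
table z 9.911517253957669e-05 [ 0.40997656  0.0443337  -0.0027961 ] [0.38179106 0.47446312 0.00195398]
can_s 116 encl [ 0.6111 -0.296 ] D 0.0423 mean [ 0.6107 -0.2963] medz 0.0433 max 1.027
can_m 150 encl [0.6252 0.2758] D 0.0604 mean [0.6257 0.2762] medz 0.0537 max 1.027
can_l 220 encl [0.6194 0.0938] D 0.0963 mean [0.6229 0.0952] medz 0.0638 max 1.027
lid_s 286 encl [0.4408 0.1845] D 0.0758 mean [0.4357 0.1803] medz 0.0096 max 1.027
knob_s 85 encl [0.4353 0.1809] D 0.0243 mean [0.4353 0.1805] medz 0.0356 max 1.027
lid_m 612 encl [ 0.4724 -0.0177] D 0.1087 mean [ 0.4672 -0.0145] medz 0.0096 max 1.027
knob_m 83 encl [ 0.4671 -0.0144] D 0.0234 mean [ 0.4672 -0.0144] medz 0.0357 max 1.027
lid_odd 1001 encl [ 0.629  -0.0923] D 0.1278 mean [ 0.6314 -0.0903] medz 0.0096 max 1.027
knob_odd 87 encl [ 0.6317 -0.0907] D 0.0239 mean [ 0.6311 -0.0903] medz 0.0355 max 1.027
lid_L 1538 encl [ 0.47   -0.2009] D 0.1698 mean [ 0.4665 -0.1881] medz 0.0097 max 1.027
knob_L 90 encl [ 0.4659 -0.1881] D 0.0236 mean [ 0.4663 -0.1877] medz 0.0355 max 1.027
cans [0.841 0.411 0.114] zmax 1.027
blue [0.874 0.318 0.109] zmax 1.027
yel [0.841 0.212 0.113] zmax 1.027
jar [0.858 0.087 0.124] zmax 1.027
bin [ 0.897 -0.212  0.009] zmax 1.027
or1 [0.767 0.333 0.005] zmax 1.027
or2 [0.629 0.414 0.003] zmax 1.027
or3 [0.301 0.299 0.004] zmax 1.027
or4 [0.321 0.132 0.011] zmax 1.027
vise [0.615 0.602 0.084] zmax 1.027
blk [0.296 0.584 0.166] zmax 1.027
red [ 0.672 -0.551  0.127] zmax 1.027
```

View pics/wrist0.png

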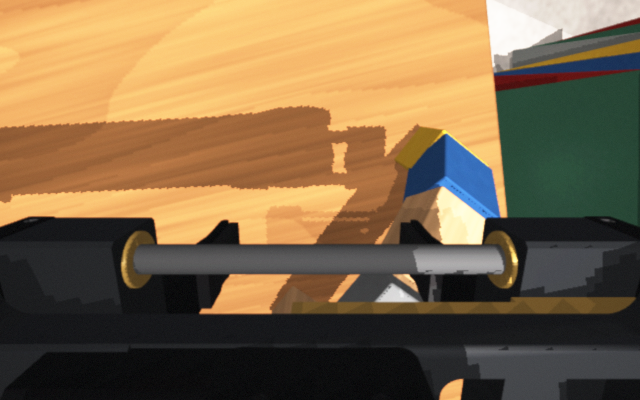

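```bash
cat >> h.py <<'E'
from scipy.spatial.transform import Rotation as Ro
from bench import get_state
def go(x,y,z,yaw=None):
    """print tool-frame shift (cm) and tool-turn (deg) to world target, tool down, jaw axis at yaw deg"""
    s=get_state();R=Ro.from_rotvec(s["tool_rot"]).as_matrix();p=s["position"]
    if yaw is None: yaw=np.degrees(np.arctan2(R[1,2],R[0,2]))
    a=np.radians(yaw);zt=np.array([np.cos(a),np.sin(a),0]);xt=np.array([0,0,-1.]);G=np.stack([xt,np.cross(zt,xt),zt],1)
    w=np.degrees(Ro.from_matrix(R.T@G).as_rotvec())
    print("t",round(s["time"],2),"p",p.round(4),"jaw yaw",round(np.degrees(np.arctan2(R[1,2],R[0,2])),1),"grip",round(s["grip_width"]*8.7,2),"F",s["ft_force"].round(1))
    print(" shift cm in tool now",(R.T@(np.array([x,y,z])-p)*100).round(2)," in goal frame",(G.T@(np.array([x,y,z])-p)*100).round(2)," turn deg",w.round(2))
E
python3 -c "
from h import *
s=get_state();print(Ro.from_rotvec(s['tool_rot']).as_matrix().round(3))
go(.4353,.1807,.3);go(.4353,.1807,.3,-90);go(.4353,.1807,.3,-30);go(.4353,.1807,.3,150)"
```

```text
[[-0.    -0.973  0.231]
 [-0.001  0.231  0.973]
 [-1.    -0.    -0.001]]
t 0.15 p [0.1499 0.6321 0.2407] jaw yaw 76.7 grip 8.69 F [ 1.  -0.1  0.5]
 shift cm in tool now [ -5.87 -38.18 -37.35]  in goal frame [ -5.93 -38.18 -37.34]  turn deg [ 0.   -0.08  0.  ]
t 0.15 p [0.1499 0.6321 0.2407] jaw yaw 76.7 grip 8.69 F [ 1.  -0.1  0.5]
 shift cm in tool now [ -5.87 -38.18 -37.35]  in goal frame [-5.93 28.54 45.14]  turn deg [ 1.6666e+02 -1.0000e-02  1.2000e-01]
t 0.15 p [0.1499 0.6321 0.2407] jaw yaw 76.7 grip 8.69 F [ 1.  -0.1  0.5]
 shift cm in tool now [ -5.87 -38.18 -37.35]  in goal frame [ -5.93 -24.82  47.29]  turn deg [ 1.0666e+02 -5.0000e-02  8.0000e-02]
t 0.15 p [0.1499 0.6321 0.2407] jaw yaw 76.7 grip 8.69 F [ 1.  -0.1  0.5]
 shift cm in tool now [ -5.87 -38.18 -37.35]  in goal frame [ -5.93  24.82 -47.29]  turn deg [-7.334e+01 -7.000e-02 -5.000e-02]
```

Request:
jog_arm:
  targets:
    - [-6.7,0,0,-5.9,0,0,5]
    - [-6.6,0,0,0,-2,-3.5,5]
    - [0,0,0,0,-3.1,-4.9,5]
    - [0,0,0,0,-3.1,-4.9,5]
    - [0,0,0,0,-3.1,-4.9,5]
    - [0,0,0,0,-3.1,-4.9,5]
    - [0,0,0,0,-3.1,-4.9,5]
    - [0,0,0,0,-3.1,-4.9,5]
    - [0,0,0,0,-3.1,-4.9,5]
    - [0,0,0,0,-3.1,-4.9,5]

```text
time: 1.4
position: [0.4142, 0.2014, 0.3005]
tool_rot: [-1.209, 1.209, 1.209]
ft_force: [1.2, 0.5, -0.2]
grip_width: 0.575
```

```bash
python3 -c "
from h import *
go(.4353,.1807,.12,90);print(get_state()['joint_positions'].round(2))"
```

```text
t 1.4 p [0.4142 0.2014 0.3005] jaw yaw 90.0 grip 5.0 F [ 1.2  0.5 -0.2]
 shift cm in tool now [18.05 -2.11 -2.08]  in goal frame [18.05 -2.11 -2.07]  turn deg [-0.03  0.03  0.02]
[-0.84 -0.12  0.31  1.81  0.04  1.45  1.02]
```

Request:
jog_arm:
  targets:
    - [0,0,0,4,-1.1,-1.1,5]
    - [0,0,0,5,-1,-1,5]
    - [0,0,0,5,0,0,5]
    - [0,0,0,3,0,0,5]
    - [0,0,0,0,0,0,5]
    - [0,0,0,0,0,0,5]

```text
time: 2.15
position: [0.4353, 0.1827, 0.1319]
tool_rot: [-1.209, 1.208, 1.208]
ft_force: [0.5, -0.5, 1.5]
grip_width: 0.573
```

Run:
```python
from h import *
from bench import get_image
go(.4353,.1807,.032,90)
s=get_state();T=np.eye(4);T[:3,:3]=Ro.from_rotvec(s["tool_rot"]).as_matrix();T[:3,3]=s["position"]
im,d=get_image("wrist");P=cloud("wrist",d,T@camera_info("wrist")["mount"])
cv2.imwrite("pics/w1.png",im[:,:,::-1])
m=(d>0)&(P[...,2]>.028)&(P[...,2]<.045)&(np.hypot(P[...,0]-.435,P[...,1]-.181)<.03)
q=P[m][:,:2].astype(np.float32);print(len(q),cv2.minEnclosingCircle(q),np.median(P[m][:,2]))
```

```text
t 2.15 p [0.4353 0.1827 0.1319] jaw yaw 90.0 grip 4.98 F [ 0.5 -0.5  1.5]
 shift cm in tool now [ 9.99  0.02 -0.21]  in goal frame [ 9.99  0.   -0.2 ]  turn deg [-0.03  0.05  0.09]
725 ((0.43567749857902527, 0.18053019046783447), 0.012037687934935093) 0.036269434036933224
```

View pics/w1.png

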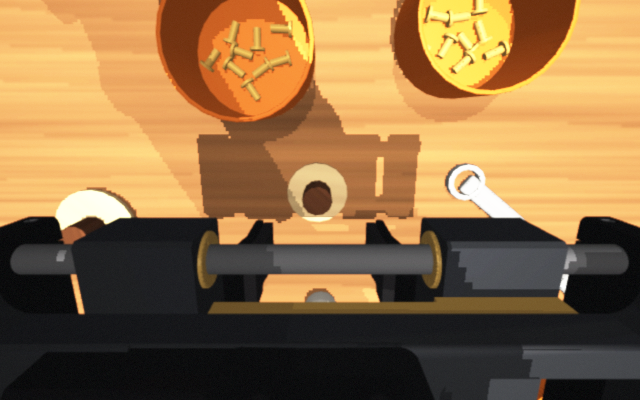

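The wrist view shows the small lid's knob at about (317,195), centred between the jaws. It agrees with the top camera to about 0.5 mm.

Request:
jog_arm:
  targets:
    - [0,0,0,5,0,-0.2,5]
    - [0,0,0,3.3,0,0,5]
    - [0,0,0,1.5,0,0,5]
    - [0,0,0,0,0,0,5]
    - [0,0,0,0,0,0,2]
    - [0,0,0,0,0,0,2]
    - [0,0,0,0,0,0,2]
    - [0,0,0,0,0,0,2]
  squeeze: 25

```text
time: 3.2
position: [0.4349, 0.1805, 0.0331]
tool_rot: [-1.209, 1.208, 1.208]
ft_force: [0.1, -0.2, 2.4]
grip_width: 0.269
```

Request:
jog_arm:
  targets:
    - [0,0,0,-3,0,0,2]
    - [0,0,0,-5,0,0,2]
    - [0,0,0,-5,0,0,2]
    - [0,0,0,-2,-1,-2.5,2]
    - [0,0,0,0,-1.8,-5,2]
    - [0,0,0,0,-1.8,-5,2]
    - [0,0,0,0,-1.8,-5,2]
    - [0,0,0,0,-1.8,-5,2]
    - [0,0,0,0,-1.8,-5,2]
    - [0,0,0,0,-1.8,-5,2]

```text
time: 4.45
position: [0.5527, -0.1462, 0.1826]
tool_rot: [-1.209, 1.209, 1.209]
ft_force: [1.5, -0.0, 0.6]
grip_width: 0.268
```

Request:
jog_arm:
  targets:
    - [0,0,0,0,-1.8,-5,2]
    - [0,0,0,0,-1.8,-5,2]
    - [0,0,0,0,-1.4,-3.2,2]
    - [0,0,0,0,-0.8,-1.9,2]
    - [0,0,0,0,0,0,2]
    - [0,0,0,0,0,0,2]
    - [0,0,0,0,0,0,2]

```text
time: 5.32
position: [0.6104, -0.2943, 0.1826]
tool_rot: [-1.209, 1.208, 1.21]
ft_force: [-0.3, 0.3, 0.5]
grip_width: 0.271
```

```bash
cat >> h.py <<'E'
def wr(name,c,lo,hi,r):
    from bench import get_image
    s=get_state();T=np.eye(4);T[:3,:3]=Ro.from_rotvec(s["tool_rot"]).as_matrix();T[:3,3]=s["position"]
    im,d=get_image("wrist");P=cloud("wrist",d,T@camera_info("wrist")["mount"])
    cv2.imwrite(f"pics/{name}.png",im[:,:,::-1])
    m=(d>0)&(P[...,2]>lo)&(P[...,2]<hi)&(np.hypot(P[...,0]-c[0],P[...,1]-c[1])<r)
    q=P[m][:,:2].astype(np.float32);print(len(q),len(q) and (cv2.minEnclosingCircle(q),np.median(P[m][:,2])))
E
python3 -c "
from h import *
go(.611,-.296,.08,90)
wr('w2',(.611,-.296),.035,.055,.035)
"
```

```text
t 5.33 p [ 0.6104 -0.2943  0.1826] jaw yaw 90.1 grip 2.36 F [-0.3  0.3  0.5]
 shift cm in tool now [10.26 -0.06 -0.18]  in goal frame [10.26 -0.06 -0.17]  turn deg [0.06 0.07 0.01]
342 (((0.6115039587020874, -0.29686474800109863), 0.020852744579315186), np.float64(0.045126923261399554))
```

View pics/w2.png

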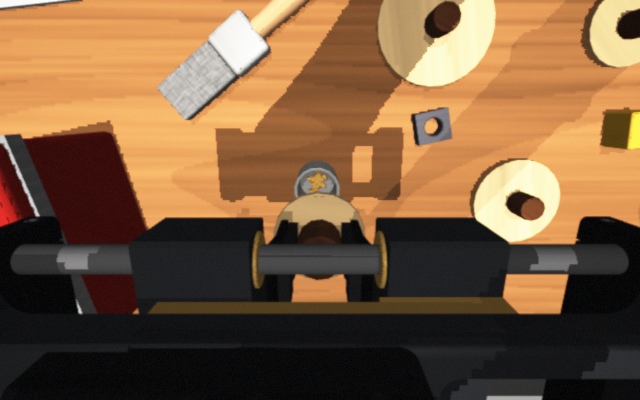

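The small canister at (318,182) is unobstructed, and its centre is confirmed at (0.611, -0.2965). I'll lower the lid.

Request:
jog_arm:
  targets:
    - [0,0,0,4,-0.05,-0.2,2]
    - [0,0,0,3,0,0,2]
    - [0,0,0,1.5,0,0,2]
    - [0,0,0,1,0,0,2]
    - [0,0,0,0.7,0,0,2]
    - [0,0,0,0.5,0,0,2]
    - [0,0,0,0,0,0,2]
    - [0,0,0,0,0,0,2]

```text
time: 6.38
position: [0.611, -0.2981, 0.0761]
tool_rot: [-1.209, 1.209, 1.208]
ft_force: [-0.2, 0.2, -0.9]
grip_width: 0.271
```

```bash
python3 -c "
from h import *
go(.611,-.2965,.0731,90)
"
```

```text
t 6.38 p [ 0.611  -0.2981  0.0761] jaw yaw 90.0 grip 2.35 F [-0.2  0.2 -0.9]
 shift cm in tool now [0.3  0.   0.16]  in goal frame [0.3  0.   0.16]  turn deg [-0.04 -0.01  0.05]
```

Fine-adjust, touch down, release, and back up.

Request:
jog_arm:
  targets:
    - [0,0,0,0.1,0,0.15,2]
    - [0,0,0,0.1,0,0,2]
    - [0,0,0,0.05,0,0,2]
    - [0,0,0,0,0,0,2]
    - [0,0,0,0,0,0,2]

```text
time: 7.0
position: [0.6108, -0.2963, 0.0732]
tool_rot: [-1.209, 1.209, 1.209]
ft_force: [-1.4, 1.5, 0.9]
grip_width: 0.266
```

Request:
jog_arm:
  targets:
    - [0,0,0,0,0,0,3.2]
    - [0,0,0,0,0,0,5]
    - [0,0,0,0,0,0,5]
    - [0,0,0,-2,0,0,5]
    - [0,0,0,-4,0,0,5]
    - [0,0,0,-4,0,0,5]
    - [0,0,0,0,0,0,5]

```text
time: 7.88
position: [0.6128, -0.2983, 0.1788]
tool_rot: [-1.215, 1.206, 1.201]
ft_force: [-0.0, 0.5, 0.9]
grip_width: 0.576
```

```bash
python3 -c "
from h import *
go(.4662,-.1879,.16,90)
wr('w3',(.611,-.296),.065,.09,.035)
"
```

```text
t 7.88 p [ 0.6128 -0.2983  0.1788] jaw yaw 89.9 grip 5.01 F [-0.   0.5  0.9]
 shift cm in tool now [ 1.73 14.68 11.03]  in goal frame [ 1.88 14.66 11.04]  turn deg [-0.06 -0.19  0.46]
714 (((0.6113262176513672, -0.296595960855484), 0.012004937045276165), np.float64(0.07632227929404205))
```

View pics/w3.png

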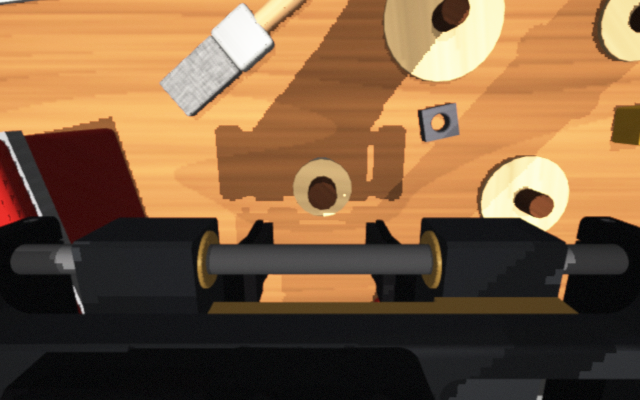

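The small lid is seated, knob top at 76 mm and centred. On to the large lid.

Request:
jog_arm:
  targets:
    - [0,0,0,0,3,2.2,5]
    - [0,0,0,0,4,3,5]
    - [0,0,0,0,4,3,5]
    - [0,0,0,0,2.6,2,5]
    - [0,0,0,3,1.1,0.8,5]
    - [0,0,0,3,0,0,5]
    - [0,0,0,1,0,0,5]
    - [0,0,0,0,0,0,5]
    - [0,0,0,0,0,0,5]

```text
time: 9.05
position: [0.4645, -0.1868, 0.1039]
tool_rot: [-1.209, 1.209, 1.207]
ft_force: [0.3, 0.1, 0.1]
grip_width: 0.575
```

```bash
python3 -c "
from h import *
go(.4662,-.1879,.033,90)
wr('w4',(.4662,-.188),.027,.045,.03)
"
```

```text
t 9.05 p [ 0.4645 -0.1868  0.1039] jaw yaw 89.9 grip 5.0 F [0.3 0.1 0.1]
 shift cm in tool now [ 7.09 -0.16 -0.11]  in goal frame [ 7.09 -0.17 -0.11]  turn deg [-0.06 -0.03  0.07]
924 (((0.4666873514652252, -0.18925714492797852), 0.011971275322139263), np.float64(0.03628863863222266))
```

Request:
jog_arm:
  targets:
    - [0,0,0,3,-0.2,-0.2,5]
    - [0,0,0,2.5,0,0,5]
    - [0,0,0,1.5,0,0,5]
    - [0,0,0,0,0,0,5]
    - [0,0,0,0,0,0,2]
    - [0,0,0,0,0,0,2]
    - [0,0,0,0,0,0,2]
    - [0,0,0,0,0,0,2]
  squeeze: 35

```text
time: 10.1
position: [0.4661, -0.1883, 0.0335]
tool_rot: [-1.209, 1.209, 1.208]
ft_force: [-0.3, 0.8, 3.3]
grip_width: 0.268
```

```bash
python3 -c "
from h import *
go(.6194,.0938,.183,90)
"
```

```text
t 10.1 p [ 0.4661 -0.1883  0.0335] jaw yaw 90.0 grip 2.33 F [-0.3  0.8  3.3]
 shift cm in tool now [-14.94 -15.32  28.22]  in goal frame [-14.95 -15.33  28.21]  turn deg [-0.03  0.01  0.05]
```

Request:
jog_arm:
  targets:
    - [0,0,0,-3,0,0,2]
    - [0,0,0,-5,0,0,2]
    - [0,0,0,-5,0,0,2]
    - [0,0,0,-2,-1,2,2]
    - [0,0,0,0,-2.5,4.6,2]
    - [0,0,0,0,-2.5,4.6,2]
    - [0,0,0,0,-2.5,4.6,2]
    - [0,0,0,0,-2.5,4.6,2]
    - [0,0,0,0,-2.5,4.6,2]
    - [0,0,0,0,-1.3,2.2,2]

```text
time: 11.35
position: [0.6144, 0.0878, 0.1823]
tool_rot: [-1.211, 1.207, 1.213]
ft_force: [-0.4, -0.3, -1.4]
grip_width: 0.263
```

Request:
jog_arm:
  targets:
    - [0,0,0,0,-0.5,1,2]
    - [0,0,0,0,0,0,2]
    - [0,0,0,0,0,0,2]
    - [0,0,0,0,0,0,2]

```text
time: 11.85
position: [0.6187, 0.092, 0.1834]
tool_rot: [-1.207, 1.21, 1.207]
ft_force: [-0.1, -0.3, -0.3]
grip_width: 0.265
```

```bash
python3 -c "
from h import *
go(.6194,.0938,.0935,90)
wr('w5',(.6194,.0938),.058,.075,.065)
"
```

```text
t 11.85 p [0.6187 0.092  0.1834] jaw yaw 89.8 grip 2.3 F [-0.1 -0.3 -0.3]
 shift cm in tool now [ 8.99 -0.06  0.18]  in goal frame [ 8.99 -0.07  0.18]  turn deg [-0.16  0.01  0.01]
165 (((0.5788969993591309, 0.09595976024866104), 0.0245168749243021), np.float64(0.06527966818784664))
```

View pics/w5.png

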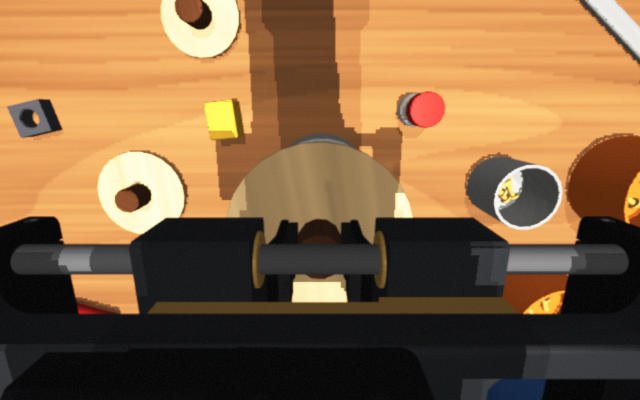

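Request:
jog_arm:
  targets:
    - [0,0,0,3.5,-0.1,0.25,2]
    - [0,0,0,2,0,0,2]
    - [0,0,0,1.2,0,0,2]
    - [0,0,0,0.8,0,0,2]
    - [0,0,0,0.6,0,0,2]
    - [0,0,0,0.4,0,0,2]
    - [0,0,0,0.2,0,0,2]
    - [0,0,0,0,0,0,2]
    - [0,0,0,0,0,0,2]

```text
time: 13.02
position: [0.6202, 0.0962, 0.0964]
tool_rot: [-1.209, 1.209, 1.208]
ft_force: [0.1, 1.1, -1.3]
grip_width: 0.262
```

```bash
python3 -c "
from h import *
go(.6194,.0943,.0935,90)
"
```

```text
t 13.03 p [0.6202 0.0962 0.0964] jaw yaw 90.0 grip 2.28 F [ 0.1  1.1 -1.3]
 shift cm in tool now [ 0.29  0.08 -0.19]  in goal frame [ 0.29  0.08 -0.19]  turn deg [-0.03  0.01  0.03]
```

Request:
jog_arm:
  targets:
    - [0,0,0,0.1,0.05,-0.15,2]
    - [0,0,0,0.1,0,0,2]
    - [0,0,0,0.05,0,0,2]
    - [0,0,0,0,0,0,2]
    - [0,0,0,0,0,0,2]

```text
time: 13.65
position: [0.6195, 0.0946, 0.0936]
tool_rot: [-1.209, 1.209, 1.209]
ft_force: [-0.1, 0.2, -0.5]
grip_width: 0.269
```

Request:
jog_arm:
  targets:
    - [0,0,0,0.05,0,0,2]
    - [0,0,0,0,0,0,3.2]
    - [0,0,0,0,0,0,5]
    - [0,0,0,0,0,0,5]
    - [0,0,0,-2,0,0,5]
    - [0,0,0,-4,0,0,5]
    - [0,0,0,-4,0,0,5]
    - [0,0,0,0,0,0,5]

```text
time: 14.65
position: [0.6222, 0.0946, 0.1986]
tool_rot: [-1.211, 1.202, 1.203]
ft_force: [0.5, 0.4, 0.6]
grip_width: 0.576
```

```bash
python3 -c "
from h import *
go(.4671,-.0144,.11,90)
wr('w6',(.6194,.0943),.085,.11,.04)
"
```

```text
t 14.65 p [0.6222 0.0946 0.1986] jaw yaw 89.9 grip 5.01 F [0.5 0.4 0.6]
 shift cm in tool now [  8.7   15.57 -10.93]  in goal frame [  8.86  15.51 -10.9 ]  turn deg [-0.05  0.14  0.48]
712 (((0.61986243724823, 0.09422893077135086), 0.011819438077509403), np.float64(0.0962673803983084))
```

View pics/w6.png

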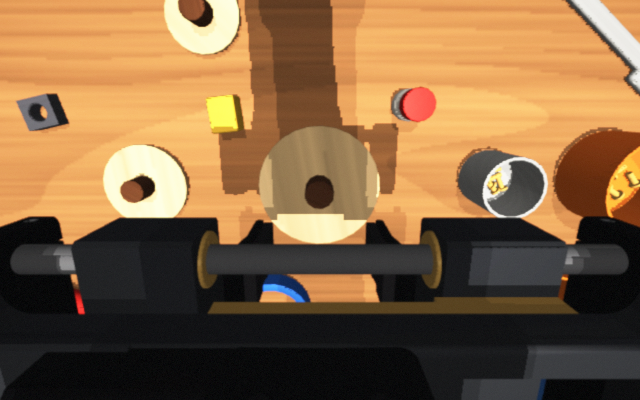

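The large lid is seated, knob top at 96 mm. Now the medium lid.

Request:
jog_arm:
  targets:
    - [0,0,0,0,3,-2,5]
    - [0,0,0,0,4.2,-3,5]
    - [0,0,0,0,4.2,-3,5]
    - [0,0,0,2,2.8,-2,5]
    - [0,0,0,3,1.3,-0.9,5]
    - [0,0,0,3,0,0,5]
    - [0,0,0,1.2,0,0,5]
    - [0,0,0,0,0,0,5]
    - [0,0,0,0,0,0,5]

```text
time: 15.82
position: [0.4653, -0.0142, 0.1019]
tool_rot: [-1.21, 1.208, 1.208]
ft_force: [0.2, -0.7, 0.2]
grip_width: 0.576
```

```bash
python3 -c "
from h import *
go(.4671,-.0144,.033,90)
wr('w7',(.4671,-.0144),.027,.045,.03)
"
```

```text
t 15.82 p [ 0.4653 -0.0142  0.1019] jaw yaw 90.0 grip 5.01 F [ 0.2 -0.7  0.2]
 shift cm in tool now [ 6.89 -0.17 -0.02]  in goal frame [ 6.89 -0.18 -0.02]  turn deg [-0.02 -0.    0.08]
944 (((0.46747955679893494, -0.015309429727494717), 0.012040133588016033), np.float64(0.036307798434810176))
```

Request:
jog_arm:
  targets:
    - [0,0,0,3,-0.2,-0.05,5]
    - [0,0,0,2.5,0,0,5]
    - [0,0,0,1.3,0,0,5]
    - [0,0,0,0,0,0,5]
    - [0,0,0,0,0,0,2]
    - [0,0,0,0,0,0,2]
    - [0,0,0,0,0,0,2]
    - [0,0,0,0,0,0,2]
  squeeze: 30

```text
time: 16.88
position: [0.4667, -0.0147, 0.0335]
tool_rot: [-1.209, 1.209, 1.208]
ft_force: [-0.5, -0.8, 1.9]
grip_width: 0.267
```

```bash
python3 -c "
from h import *
go(.6252,.2758,.183,90)
"
```

```text
t 16.88 p [ 0.4667 -0.0147  0.0335] jaw yaw 90.0 grip 2.33 F [-0.5 -0.8  1.9]
 shift cm in tool now [-14.93 -15.84  29.06]  in goal frame [-14.95 -15.85  29.05]  turn deg [-0.04  0.02  0.04]
```

Request:
jog_arm:
  targets:
    - [0,0,0,-3,0,0,2]
    - [0,0,0,-5,0,0,2]
    - [0,0,0,-5,0,0,2]
    - [0,0,0,-3,-1,2,2]
    - [0,0,0,0,-2.5,4.6,2]
    - [0,0,0,0,-2.5,4.6,2]
    - [0,0,0,0,-2.5,4.6,2]
    - [0,0,0,0,-2.5,4.6,2]
    - [0,0,0,0,-2.5,4.6,2]
    - [0,0,0,0,-1.5,2.7,2]

```text
time: 18.12
position: [0.6167, 0.2655, 0.1921]
tool_rot: [-1.21, 1.209, 1.212]
ft_force: [0.2, -0.3, -0.9]
grip_width: 0.264
```

Request:
jog_arm:
  targets:
    - [0,0,0,0,-0.8,1.3,2]
    - [0,0,0,0,0,0,2]
    - [0,0,0,0,0,0,2]
    - [0,0,0,0,0,0,2]

```text
time: 18.62
position: [0.6246, 0.2735, 0.1936]
tool_rot: [-1.207, 1.21, 1.207]
ft_force: [0.1, 0.4, 0.5]
grip_width: 0.268
```

```bash
python3 -c "
from h import *
go(.6252,.2758,.0835,90)
wr('w8',(.6252,.2758),.048,.065,.04)
"
```

```text
t 18.62 p [0.6246 0.2735 0.1936] jaw yaw 89.8 grip 2.33 F [0.1 0.4 0.5]
 shift cm in tool now [11.01 -0.06  0.23]  in goal frame [11.01 -0.06  0.23]  turn deg [-0.15  0.01  0.02]
331 (((0.6192924976348877, 0.2760482728481293), 0.028668249025940895), np.float64(0.0552398874947887))
```

View pics/w8.png

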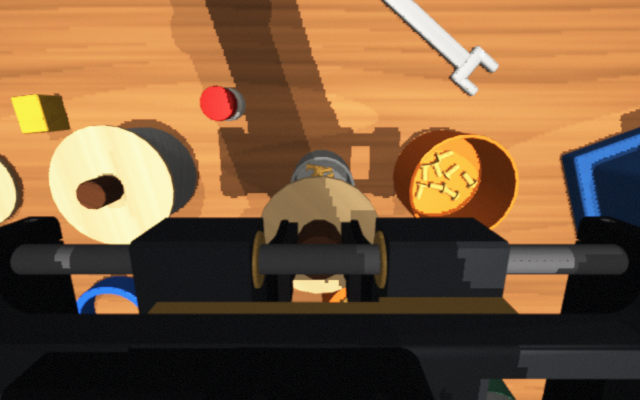

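Request:
jog_arm:
  targets:
    - [0,0,0,4.5,-0.05,0.25,2]
    - [0,0,0,3,0,0,2]
    - [0,0,0,1.2,0,0,2]
    - [0,0,0,0.8,0,0,2]
    - [0,0,0,0.6,0,0,2]
    - [0,0,0,0.4,0,0,2]
    - [0,0,0,0.2,0,0,2]
    - [0,0,0,0,0,0,2]
    - [0,0,0,0,0,0,2]

```text
time: 19.8
position: [0.6253, 0.2777, 0.0864]
tool_rot: [-1.209, 1.209, 1.209]
ft_force: [0.2, 0.2, -0.0]
grip_width: 0.266
```

```bash
python3 -c "
from h import *
go(.6252,.276,.0835,90)
"
```

```text
t 19.8 p [0.6253 0.2777 0.0864] jaw yaw 90.0 grip 2.31 F [ 0.2  0.2 -0. ]
 shift cm in tool now [ 0.29  0.01 -0.17]  in goal frame [ 0.29  0.01 -0.17]  turn deg [-0.04  0.02  0.03]
```

Request:
jog_arm:
  targets:
    - [0,0,0,0.1,0,-0.15,2]
    - [0,0,0,0.1,0,0,2]
    - [0,0,0,0.1,0,0,2]
    - [0,0,0,0,0,0,2]
    - [0,0,0,0,0,0,2]

```text
time: 20.42
position: [0.6252, 0.276, 0.0835]
tool_rot: [-1.209, 1.209, 1.209]
ft_force: [-2.3, -1.2, 3.6]
grip_width: 0.265
```

Request:
jog_arm:
  targets:
    - [0,0,0,0,0,0,3.2]
    - [0,0,0,0,0,0,5]
    - [0,0,0,0,0,0,5]
    - [0,0,0,-2,0,0,5]
    - [0,0,0,-4,0,0,5]
    - [0,0,0,-4,0,0,5]
    - [0,0,0,-3,0,0,5]
    - [0,0,0,0,0,0,5]

```text
time: 21.42
position: [0.6271, 0.2765, 0.218]
tool_rot: [-1.209, 1.202, 1.205]
ft_force: [-0.2, 0.0, 0.0]
grip_width: 0.574
```

```bash
python3 -c "
from h import *
go(.4671,-.0144,.11,90)
wr('w9',(.6252,.2758),.075,.1,.04)
"
```

```text
t 21.43 p [0.6271 0.2765 0.218 ] jaw yaw 90.0 grip 5.0 F [-0.2  0.   0. ]
 shift cm in tool now [ 10.58  16.05 -29.14]  in goal frame [ 10.8   16.   -29.09]  turn deg [-0.05  0.21  0.39]
573 (((0.6256987452507019, 0.2756023406982422), 0.01194380596280098), np.float64(0.08635243869001918))
```

Request:
jog_arm:
  targets:
    - [0,0,0,-3,1,0,5]
    - [0,0,0,-4,2,2,5]
    - [0,0,0,0,3,4,5]
    - [0,0,0,0,3,4,5]
    - [0,0,0,0,3,4,5]
    - [0,0,0,0,3,4,5]
    - [0,0,0,0,2,2,5]
    - [0,0,0,0,0,0,5]
    - [0,0,0,0,0,0,5]

```text
time: 22.6
position: [0.4562, 0.4747, 0.2824]
tool_rot: [-1.209, 1.211, 1.207]
ft_force: [0.8, -0.4, 0.3]
grip_width: 0.579
```

Run:
```python
from h import *
from bench import get_image
ims=[]
for n in ("top","scene"):
    im,d=get_image(n);ims.append(im);np.savez(n+"1.npz",im=im,d=d);cv2.imwrite(f"pics/{n}1.png",im[:,:,::-1])
d=np.load("top1.npz")["d"];P=cloud("top",d)
for n,c,zd,rd in [("s",(.611,-.2965),.05,.026),("m",(.6252,.276),.06,.035),("L",(.6194,.0943),.07,.053),("odd",(.6311,-.0905),.01,.044)]:
    r=np.hypot(P[...,0]-c[0],P[...,1]-c[1])
    q=P[(r<.07)&(abs(P[...,2]-zd)<.005)];k=P[(r<.04)&(abs(P[...,2]-zd-.026)<.008)]
    A=np.c_[q[:,:2]-q[:,:2].mean(0),np.ones(len(q))];w=np.linalg.lstsq(A,q[:,2],rcond=None)[0]
    print(n,len(q),cv2.minEnclosingCircle(q[:,:2].astype(np.float32)),"z",w[2].round(4),"tilt deg",np.degrees(np.hypot(w[0],w[1])).round(2),"knob",cv2.minEnclosingCircle(k[:,:2].astype(np.float32))[0])
```

```text
s 298 ((0.6103538274765015, -0.29577410221099854), 0.026144783943891525) z 0.0495 tilt deg 0.62 knob (0.6106610894203186, -0.29565417766571045)
m 625 ((0.6253701448440552, 0.27594447135925293), 0.03569278493523598) z 0.0597 tilt deg 0.23 knob (0.6257399320602417, 0.2764614522457123)
L 1628 ((0.6196666955947876, 0.09464554488658905), 0.053145259618759155) z 0.0696 tilt deg 0.17 knob (0.6193593740463257, 0.0947931557893753)
odd 985 ((0.6290104389190674, -0.09057533740997314), 0.05659296363592148) z 0.0096 tilt deg 0.16 knob (0.631748616695404, -0.09073152393102646)
```

View pics/top1.png

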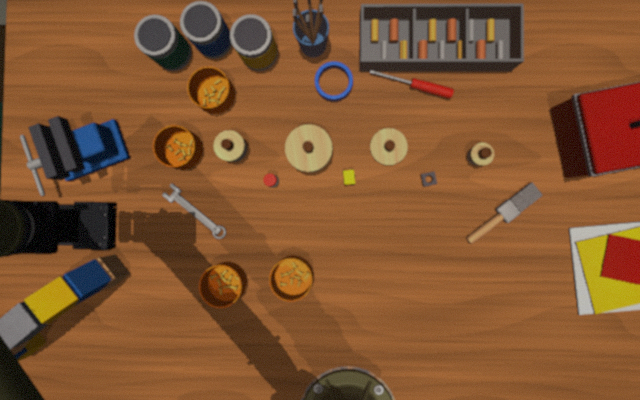

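View pics/scene1.png

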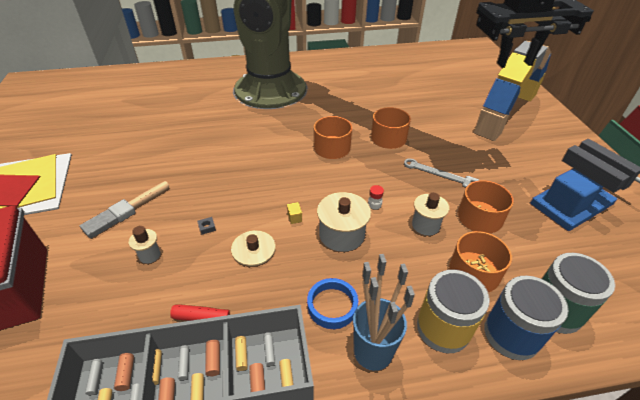

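All three lids sit flat on their canisters: the top view shows them at (482,154), (229,146) and (308,148). The odd lid at (389,146) hasn't moved, and the arm is clear of everything.

```bash
python3 -c "
from bench import *
print(close_job())"
```

```text
the job is handed in; nothing more can be done
None
```

The three canisters are covered: the small, medium and large lids each sit on the canister they fit, knob up. I handed the job in at about 23 s of the 88 s allowed.

- **Seating:** In the last top-camera check the discs lie at about 49.5, 59.7 and 69.6 mm, against 50, 60 and 70 mm expected. Tilt is 0.6° or less, and each lid is centred within about 1 mm of where its canister was measured at the start.
- **Left alone:** The odd lid's knob measures within 1 mm of where it lay, and the orange canisters look unmoved in the pictures. The covered canisters show no shift beyond measuring error.
- **Forces:** The highest wrist force in any reading was under 5 N.

No check failed. While I lowered the large lid, it hid most of its canister from the wrist camera, so that placement relied on the first top-camera measurement. The checks afterwards confirmed it.

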